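# Hold the loupe at focal height over a glaze test piece

### The arm

A 6-joint arm with a two-finger parallel gripper is mounted at the origin on the work surface. World frame = base frame: x ahead of the robot, y to its left, z up, the work surface at z = 0. Lengths are in m, angles in rad, forces in N, time in s.
With the tool pointing down it reaches from about 0.425 to 0.95 m from the base axis. Payload 3.5 kg.
Tool frame: the origin (TCP) lies midway between the tips of the shut fingers; the grasp point (between the pads) lies 19 mm behind it; z points along the fingers, x is the direction in which the jaws open and shut, and the axes are right-handed (so a half turn about z gives the same grasp; the last joint's range is limited). The gripper opens to 85 mm and grips with 20 to 120 N. Pads are 22 mm wide; open, the fingers measure 114 mm over their backs; the gripper's body (76 mm by 85 mm) begins 54 mm behind the grasp point. The pads swing forward as they close: fully open they stand 13 mm farther back than shut.
Start: joints at [-1.277, 0.286, 1.577, -0, 1.279, -0.15], TCP at [0.29, -0.61, 0.231] pointing down, gripper open.
Joint ranges: [-2.77, 2.77], [-0.9, 2.22], [0.21, 2.48], [-1.53, 4.67], [0.24, 2.81], [-2.84, 2.84]. Speed limits (rad/s): [2.79, 2.79, 3.14, 3.14, 3.14, 3.14].

### API

Orientations are given as a unit quaternion [x, y, z, w].
In Python, from plant import readout, optics, ctrl gives the robot as it stands. The module is installed in compiled form; this text tells all that it offers.
- The arm moves only by the shell command python3 -m crank 'ROWS' [OPENING] [FORCE]. ROWS is text: rows parted by semicolons, each of 6 numbers parted by spaces: the shift along the tool's x, y, z in mm, then the turn, a rotation vector about the tool's x, y, z in rad. In form: dx dy dz ax ay az; .... A call has 1 to 5 rows; each row shifts and turns the commanded pose from where the row before left it, along the tool's axes as they then stand; what a row does not reach is not made up. A row lasts 1/8 s, in which the tool goes at most 62.5 mm and 10.7 degrees, less where a joint would pass 70% of its speed; a pose out of reach is approached as far as the arm can. A call is refused whole if a number of a shift passes 62.5 or a number of a turn 0.188, either way. A call with a gripper value outside its range is refused whole. OPENING is the opening, from -1 (shut) to 1 (fully open), set as the call begins (- or left out, the last holds). The fingers move at their own pace and stop on an object; FORCE is the grip in N (left out, the last holds). Time passes only in rows, so rows that do not move let the fingers close. It gives the time, the measured TCP pose, the force and the opening at its end, in the units of the state.
- readout.get_state(): the state, without advancing time (a new reading comes with each control period).
- optics.read_camera(name): name is "scene" or "top"; returns the picture (420x560x3 uint8, red, green, blue); there is no depth.
- optics.calibration(name): a dict with "mtx" (3x3 intrinsics, pixels), "rvec" (rotation vector, rad) and "tvec" (3), from world to camera coordinates, as OpenCV has them. Camera axes: x right, y down, z forward; pixel columns grow to the right and rows downward; lengths in m; the calibration is good to about 2 mm. A picture is of the moment at which its call begins. calibration takes no time and is no camera call.
- ctrl.sign_off(): hands the job in, once; it reports no verdict.
Trained networks look in the newest picture that a camera, given by its name, has taken for a name from the list of things; names that differ only in an ending like _2 or _b are one class to them, and where a whole thing is asked for, a point or a joint stands for the part that bears it (a point fixed in the world has none). Each returns a list of dicts, best first, with "p" (0 to 1); they miss things now and then, are a little off and sometimes report something else, mostly with a low value. They report only what shows in the picture. A call takes as long as a camera call. They do not tell look-alikes from the thing itself.
- optics.recognise(camera, thing): "xy" ([column, row] as shares, 0 to 1, of the picture: columns of its width, rows of its height, amid what is visible of it).
The state is a dict: "time": time; "qpos": joint angles; "dq": joint speeds; "joint_efforts": joint torques, N m; "eef_pos": TCP position; "tcp_rot": TCP orientation; "contact_force": force on the tool from outside, world axes, zero at the start; "wrist_torque": the same for the moment, N m; "opening": opening from 0.0 (shut) to 1.0 (fully open).
Only numpy, scipy, OpenCV 4.12 (cv2) and the standard library are available. Lean on these libraries where they do the work, as an engineer would, in place of code of your own. Each camera call takes 0.05 s, during which the arm holds its last target.

### The job

Check the glaze on the round test piece: first swing the case's hinged dust cover up until it stands straight upright and leave it standing there; then pick up the loupe and hold it level above the round test piece, lens centred on the piece and the middle of the lens rim at the height of the gauge's pointer. Finish while still holding the loupe there in the gripper, free of everything else. Do not touch either test piece with anything, do not shift the gauge's pointer, and leave the bowl, goblet and vase where they stand.

Things in the scene. Friction and masses are not known exactly. Their poses are not given: they have to be found in the camera images.
- case: Fixed dark wooden sample case on a plank. Origin under the centre of the tray, on the bench; z up, +x towards the gauge end, +y towards the cover's opening side (the hinge is on the -y side). Tray 200 (x) by 180 (y) mm outside, walls 8 mm thick, rim 50 mm above the bench, inner floor 18 mm above the bench. The plank is 10 mm thick, 300 by 200 mm, and runs from x -115 to +185 mm. The height gauge is a steel post 10 mm thick, 170 mm high, at x +155 mm, y 0.
- lid (a joint): Angle of the wooden dust cover about its hinge, rad: 0 shut flat on the tray, 1.57 straight upright, stop at 1.95. It starts ajar. Panel 200 (along the hinge) by 180 by 8 mm. The hinge is stiff: the cover stays wherever it is left; about 2 to 4 N at the grip moves it.
- lid_hinge (a point): Middle of the cover's hinge line, which runs along the case's x at the -y rim, 51 mm above the bench.
- lid_grip (a point): Centre of the cover's wooden T-grip: a cross drum 30 mm long (parallel to the hinge), 24 mm thick, on a 10 mm stem out of the middle of the free edge, in the plane of the cover; 222 mm from the hinge line, 40 mm beyond the panel, 4 mm to the outer side of the hinge plane. Pinched by its flat ends it turns between the fingers. With the cover upright the drum's top is 285 mm above the bench.
- pointer_tip (a point): Tip of the gauge's short horizontal steel pointer (6 mm thick), which points from the post along the case's -x towards the tray. Its height is the focal height for the lens. It sits on a wooden clamp block 22 mm wide that slides stiffly on the post; the height differs from run to run, about 70 to 115 mm above the test pieces' tops.
- disc_piece: The round glazed test piece, a disc 60 mm in diameter, 10 mm thick, fixed on the tray floor. Origin at the centre of its underside. It lies at the near or the far end of the tray.
- square_piece: The square glazed test piece, 56 by 56 by 10 mm, of the same material, fixed at the other end of the tray. Origin at the centre of its underside. Not the one to look at.
- lens (a point): Centre of the loupe's lens, half-way up its rim. The loupe lies flat on the bench: black lens rim 64 mm outside diameter and 20 mm high, with a straight handle in the same plane. Axes: z up through the lens, the handle runs along -x.
- loupe_grip (a point): Good place to grip the loupe, half-way up its handle close to the lens, 45 mm from the lens centre along -x, near the centre of mass. The handle is 16 mm wide, 20 mm high and ends 119 mm from the lens centre.
- loupe: The loupe as a whole, about 70 to 120 g. Origin under the lens centre, on its underside; axes as for the lens.
- bowl: Loose blue bowl, 100 mm across, 45 mm high, on the other side of the case from the loupe. Origin under its centre. Leave it alone.
- goblet: Loose pale unglazed goblet, 72 mm across, 115 mm high. Origin under its centre. Leave it alone.
- vase: Loose red clay vase, 90 mm across, 115 mm high. Origin under its centre. Leave it alone.
Things that resemble listed ones, but are neither listed nor needed, are in the scene too. There is more than one size of the loupe; the job needs the smallest.

How it is judged:
By the outcome, as a careful person would: the job done as asked, in the order asked, and still so for the second after the job is handed in, while the arm keeps its last pose, push and grip.
It also fails if it takes over 54 s, if anything falls off the work surface, if the arm or the gripper's body presses on something with over 40 N, if the wrist force passes 120 N, or if a joint passes its speed limit or range.

## Working session

There is one attempt and no reset: what is moved stays moved. The work goes in short steps, Python scripts to look and compute and a shell command to move; the robot and the scene stay as the last step left them, time stands still between calls to the robot, and variables do not carry over. Pictures are saved under pics/ and viewed, and the job is handed in when it is done.

```bash
mkdir -p pics; ls; cat > look.py <<'E'
import cv2,numpy as np,sys
from plant import readout,optics
def snap(cam,name):
    im=optics.read_camera(cam); cv2.imwrite(f'pics/{name}.png',im[:,:,::-1]); return im
E
python3 - <<'E'
from look import *
for c in('scene','top'):
    snap(c,c+'0'); k=optics.calibration(c); R=cv2.Rodrigues(np.array(k['rvec']))[0]
    print(c,np.round(k['mtx'],1).tolist(),'campos',np.round(-R.T@np.array(k['tvec']).ravel(),3),'fwd',np.round(R[2],2),'right',np.round(R[0],2))
print(readout.get_state())
E
```

```text
pics
scene [[466.4, 0.0, 276.5], [0.0, 466.4, 206.1], [0.0, 0.0, 1.0]] campos [0.949 0.707 0.78 ] fwd [-0.43 -0.63 -0.64] right [-0.83  0.55  0.01]
top [[433.3, 0.0, 279.8], [0.0, 433.3, 209.7], [0.0, 0.0, 1.0]] campos [0.272 0.035 1.228] fwd [ 0.19 -0.01 -0.98] right [ 0.01 -1.    0.01]
{'time': 0.1, 'qpos': array([-1.27695199e+00,  2.87115609e-01,  1.57804146e+00, -1.36949071e-05,
        1.27860468e+00, -1.49991080e-01]), 'dq': array([-1.70556688e-04, -9.89197270e-05, -2.96159744e-03,  1.93820482e-03,
       -1.08446952e-04,  1.86524692e-03]), 'joint_efforts': array([ 5.70030909e-05, -4.07299376e+01, -2.93698794e+01, -2.01955791e-04,
        3.41355037e-03, -1.38531448e-05]), 'eef_pos': array([ 0.28970284, -0.60900575,  0.23005393]), 'tcp_rot': array([ 8.45401773e-01, -5.34129822e-01, -8.24308070e-04, -7.04837416e-04]), 'contact_force': array([-0.2890992 , -0.65943494,  0.71386981]), 'wrist_torque': array([ 0.00152402, -0.02018952,  0.02113579]), 'opening': 1.0011750858223099}
```

View pics/scene0.png

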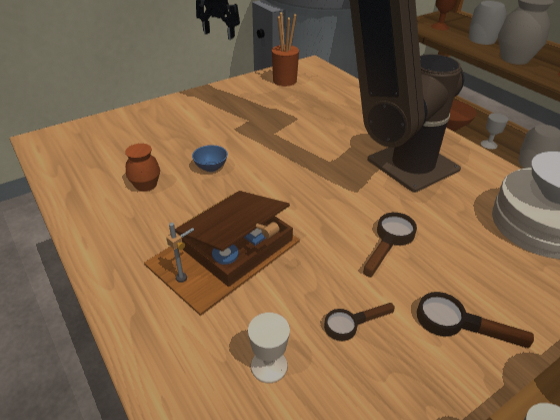

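View pics/top0.png

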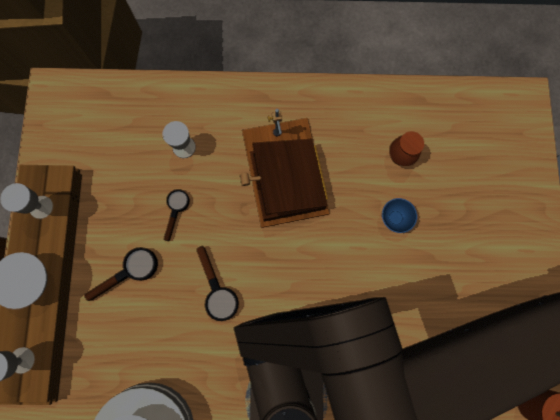

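```bash
cat >> look.py <<'E'
W=np.array([560,420])
def cal(c):
    k=optics.calibration(c); return np.array(k['mtx']),np.array(k['rvec']).ravel(),np.array(k['tvec']).ravel()
def ray(c,px):
    K,r,t=cal(c);R=cv2.Rodrigues(r)[0]; d=R.T@np.linalg.inv(K)@np.array([px[0],px[1],1.]); return -R.T@t,d/np.linalg.norm(d)
def atz(c,px,z):
    o,d=ray(c,px); return o+d*(z-o[2])/d[2]
def tri(p1,p2,c1='scene',c2='top'):
    o1,d1=ray(c1,p1);o2,d2=ray(c2,p2)
    s=np.linalg.lstsq(np.c_[d1,-d2],o2-o1,rcond=None)[0]; a=o1+s[0]*d1;b=o2+s[1]*d2
    return (a+b)/2,np.linalg.norm(a-b)
def proj(c,P):
    K,r,t=cal(c); return cv2.projectPoints(np.array(P,float).reshape(-1,3),r,t,K,None)[0].reshape(-1,2)
def rec(c,thing):
    return [(round(d['p'],2),*np.round(np.array(d['xy'])*W,1)) for d in optics.recognise(c,thing)]
E
python3 - <<'E'
from look import *
for t in ['lid_hinge','lid_grip','pointer_tip','disc_piece','square_piece','lens','loupe_grip','case','lid']:
    for c in ('scene','top'): print(t,c,[tuple(float(x) for x in y) for y in rec(c,t)])
print(readout.get_state()['time'])
E
```

```text
lid_hinge scene [(0.8, 220.4, 247.0), (0.55, 140.3, 165.1)]
lid_hinge top [(0.58, 285.0, 174.5)]
lid_grip scene [(0.91, 230.6, 221.0)]
lid_grip top [(0.72, 284.7, 176.7)]
pointer_tip scene [(0.73, 178.6, 240.6), (0.48, 218.2, 245.9)]
pointer_tip top [(0.61, 279.1, 117.2)]
disc_piece scene [(0.79, 225.3, 255.1), (0.23, 229.5, 222.6)]
disc_piece top []
square_piece scene [(0.64, 177.9, 240.8), (0.54, 255.7, 239.3), (0.36, 269.1, 347.2)]
square_piece top []
lens scene [(0.85, 451.6, 322.3), (0.62, 389.2, 237.3), (0.55, 346.6, 317.3), (0.43, 268.7, 349.2)]
lens top [(0.77, 173.6, 205.5), (0.58, 130.6, 268.7), (0.57, 215.1, 296.6)]
loupe_grip scene [(0.9, 348.1, 318.3), (0.79, 388.8, 237.5), (0.73, 455.2, 324.9)]
loupe_grip top [(0.95, 211.9, 297.3), (0.82, 173.3, 204.9), (0.77, 130.6, 270.9), (0.69, 286.4, 174.3), (0.32, 398.4, 217.1)]
case scene []
case top [(0.95, 283.4, 173.5)]
lid scene [(0.65, 233.0, 222.1), (0.42, 140.1, 166.7)]
lid top [(0.77, 287.0, 178.6)]
1.0
```

```bash
python3 - <<'E'
import cv2
a=cv2.imread('pics/scene0.png')[185:305,135:310];cv2.imwrite('pics/s0c.png',cv2.resize(a,None,fx=4.5,fy=4.5,interpolation=cv2.INTER_CUBIC))
a=cv2.imread('pics/top0.png')[100:235,230:340];cv2.imwrite('pics/t0c.png',cv2.resize(a,None,fx=4.4,fy=4.4,interpolation=cv2.INTER_CUBIC))
a=cv2.imread('pics/top0.png')[180:330,70:250];cv2.imwrite('pics/t0l.png',cv2.resize(a,None,fx=4,fy=4,interpolation=cv2.INTER_CUBIC))
E
```

```text
(no output)
```

View pics/s0c.png

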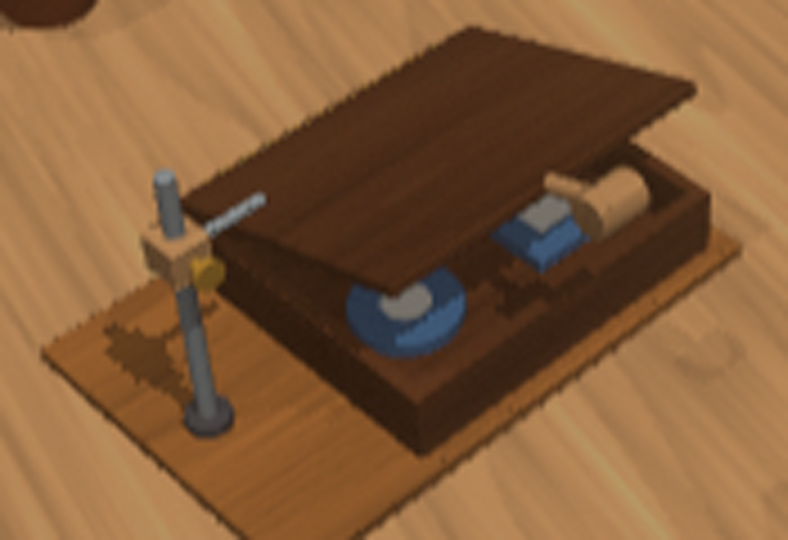

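View pics/t0c.png

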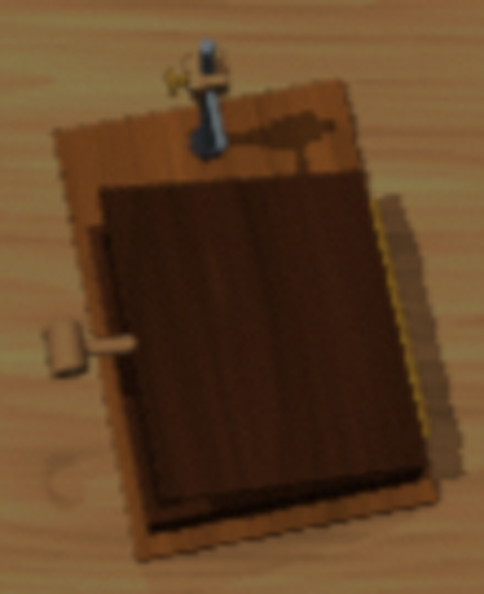

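View pics/t0l.png

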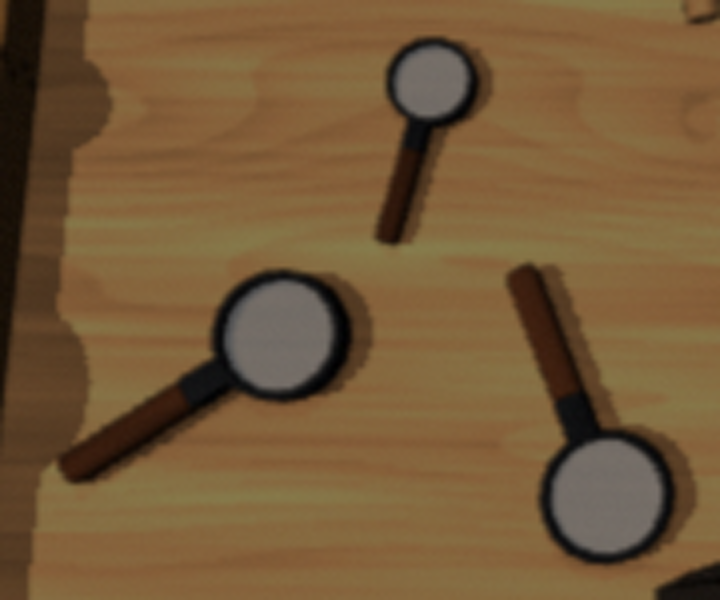

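```bash
cat > fit.py <<'E'
from look import *
from scipy.optimize import least_squares
def case2w(p,P):
    x,y,a=p[:3];P=np.atleast_2d(P);c,s=np.cos(a),np.sin(a)
    return np.c_[x+c*P[:,0]-s*P[:,1],y+s*P[:,0]+c*P[:,1],P[:,2]]
def lidp(th,x,r,off):  # r along panel from hinge, off to outer side
    return [x,-.09+r*np.cos(th)-off*np.sin(th),.051+r*np.sin(th)+off*np.cos(th)]
E
python3 - <<'E'
from fit import *
top=[((.185,.1,.01),(242.5,129.8)),((.185,-.1,.01),(308.4,118.2)),((-.115,-.1,.01),(329.3,213)),((-.115,.1,.01),(261.8,227.3))]
sc=[((.185,-.1,.01),(144.3,263.2)),((-.115,.1,.01),(299.9,239.4)),((.185,.1,.01),(190,301)),((.1,.09,.05),(135+415/4.5,185+402/4.5)),((-.1,.09,.05),(135+708/4.5,185+195/4.5))]
def pts(p):
    th=p[3]
    T=np.array([q for q,_ in top]);S=np.array([q for q,_ in sc])
    LT=[lidp(th,.1,.18,.008),lidp(th,0,.222,.004)]
    LS=[lidp(th,.1,.18,.0),lidp(th,-.1,.18,.004),lidp(th,0,.222,.004)]
    return case2w(p,np.r_[T,LT]),case2w(p,np.r_[S,LS])
oT=np.array([o for _,o in top]+[(253.2,142.7),(245.2,179.1)])
oS=np.array([o for _,o in sc]+[(222.8,249.4),(289,205),(271.7,230.1)])
def f(p):
    a,b=pts(p); return np.r_[(proj('top',a)-oT).ravel(),(proj('scene',b)-oS).ravel()]
r=least_squares(f,[.7,.03,0.1,.3],loss='soft_l1')
p=r.x;print(np.round(p,4));print(np.round(f(p).reshape(-1,2),1).tolist())
g=case2w(p,lidp(p[3],0,.222,.004));print('grip',g,'tri',tri((271.7,230.1),(245.2,179.1)))
print('upright grip',case2w(p,lidp(1.5708,0,.222,.004)),'hinge',case2w(p,[0,-.09,.051]))
# pointer: scene ray with y_case=0 plane
o,d=ray('scene',(193.2,229.2));n=np.array([-np.sin(p[2]),np.cos(p[2]),0]);P=o+d*(((p[0]-o[0])*n[0]+(p[1]-o[1])*n[1])-o@n*0+ (o@n*0) - (0))*0 if 0 else o+d*((np.array([p[0],p[1],0])-o)@n/(d@n))
print('ptr',P, 'casex',np.cos(p[2])*(P[0]-p[0])+np.sin(p[2])*(P[1]-p[1]),'top px',proj('top',P))
print('disc',atz('scene',(135+406/4.5,185+300/4.5),.028),'lens sm',atz('top',(70+431/4,180+82/4),.02),'handle end',atz('top',(70+390/4,180+238/4),.02))
for a,b,cx in((388,476,82),): print('rim dia',np.linalg.norm(atz('top',(70+a/4,200.5),.02)-atz('top',(70+b/4,200.5),.02)))
for a,b,y in((214,350,263.7),(542,672,303.7)): print('other rim dia',np.linalg.norm(atz('top',(70+a/4,y),.02)-atz('top',(70+b/4,y),.02)))
E
```

```text
[0.5939 0.0036 0.2064 0.3266]
[[-0.2, -0.4], [-0.2, -0.5], [0.1, 1.5], [-1.1, 0.2], [-0.2, -0.2], [-1.0, 0.4], [-0.9, -2.6], [-0.3, -1.0], [9.0, 11.0], [-0.6, -0.9], [0.3, -1.4], [-1.2, 1.8], [0.8, -1.0], [-1.1, -0.1]]
grip [[0.5695197  0.12007361 0.12601152]] tri (array([0.56903517, 0.11913325, 0.12528195]), np.float64(0.004724840123799807))
upright grip [[ 0.61316732 -0.08838827  0.27299999]] hinge [[ 0.61234742 -0.08447237  0.051     ]]
ptr [0.69895249 0.02561258 0.12070907] casex 0.10732723001253025 top px [[280.86628215 134.24315671]]
disc [0.63630443 0.03587206 0.028     ] lens sm [0.53302753 0.31543224 0.02      ] handle end [0.42100471 0.33725864 0.02      ]
rim dia 0.06245893407665953
other rim dia 0.09363851629728406
other rim dia 0.08831649139583482
```

```bash
cat > plan.py <<'E'
from fit import *
from scipy.spatial.transform import Rotation as Ro
def down(yaw):
    x=np.array([np.cos(yaw),np.sin(yaw),0]);z=np.array([0,0,-1.]);return Ro.from_matrix(np.c_[x,np.cross(z,x),z])
def now():
    s=readout.get_state();return np.array(s['eef_pos']),Ro.from_quat(s['tcp_rot']),s
def rows(way,n,yaw=None,start=None):
    """way: list of target pos; n rows each"""
    p,R,s=now()
    if start: p,R=start
    out=[]
    yaw=[yaw]*len(way) if not isinstance(yaw,list) else yaw
    for w,k,yw in zip(way,n,yaw):
        T=R if yw is None else down(yw)
        rv=(R.inv()*T).as_rotvec(); w=np.array(w); d=(w-p)/k
        for i in range(k):
            r=np.r_[R.inv().apply(d)*1000,rv/k]
            out.append(' '.join(f'{v:.1f}' if j<3 else f'{v:.3f}' for j,v in enumerate(r)))
            R=R*Ro.from_rotvec(rv/k); p=p+d
    for i in range(0,len(out),5): print('; '.join(out[i:i+5]))
E
python3 - <<'E'
from plan import *
rows([(.30,-.52,.27),(.5695,.12,.22)],[2,14],[None,.206])
E
```

```text
-38.3 -23.8 -19.3 0.000 0.000 0.000; -38.3 -23.8 -19.3 0.000 0.000 0.000; -33.0 -37.0 3.6 0.000 -0.000 -0.095; -29.4 -40.0 3.6 0.000 -0.000 -0.095; -25.4 -42.6 3.6 0.000 -0.000 -0.095
-21.3 -44.8 3.6 0.000 -0.000 -0.095; -16.9 -46.6 3.6 0.000 -0.000 -0.095; -12.4 -48.0 3.6 0.000 -0.000 -0.095; -7.8 -49.0 3.6 0.000 -0.000 -0.095; -3.1 -49.5 3.6 0.000 -0.000 -0.095
1.6 -49.6 3.6 0.000 -0.000 -0.095; 6.4 -49.2 3.6 0.000 -0.000 -0.095; 11.0 -48.4 3.6 0.000 -0.000 -0.095; 15.6 -47.1 3.6 0.000 -0.000 -0.095; 20.0 -45.4 3.6 0.000 -0.000 -0.095
24.2 -43.3 3.6 0.000 -0.000 -0.095
```

```bash
python3 -m crank '-38 -24 -19 0 0 0; -38 -24 -19 0 0 0; -33 -37 3.5 0 0 -0.095; -29 -40 3.5 0 0 -0.095; -25 -43 3.5 0 0 -0.095' 1
python3 -m crank '-21 -45 3.5 0 0 -0.095; -17 -47 3.5 0 0 -0.095; -12 -48 3.5 0 0 -0.095; -8 -49 3.5 0 0 -0.095; -3 -50 3.5 0 0 -0.095'
python3 -m crank '2 -50 3.5 0 0 -0.095; 6 -49 3.5 0 0 -0.095; 11 -48 3.5 0 0 -0.095; 16 -47 3.5 0 0 -0.095; 20 -45 3.5 0 0 -0.095'
python3 - <<'E'
from plan import *
rows([(.5695,.12,.22)],[3],[.206])
E
```

```text
time: 1.62
eef_pos: [0.3595, -0.3822, 0.259]
tcp_rot: [0.913, -0.407, 0.0, 0.0]
contact_force: [-0.5, 0.5, 0.1]
opening: 0.997
time: 2.25
eef_pos: [0.4569, -0.1531, 0.2416]
tcp_rot: [0.983, -0.181, 0.001, 0.0]
contact_force: [0.3, 0.2, -0.0]
opening: 0.998
time: 2.88
eef_pos: [0.5543, 0.0747, 0.224]
tcp_rot: [0.998, 0.056, 0.0, 0.0]
contact_force: [0.5, -0.8, 0.2]
opening: 1.002
6.7 -14.5 1.3 0.000 -0.000 -0.032; 7.2 -14.2 1.3 0.000 -0.000 -0.032; 7.6 -14.0 1.3 0.000 -0.000 -0.032
```

```bash
python3 -m crank '24 -43 3.5 0 0 -0.095; 0 0 0 0 0 0; 0 0 0 0 0 0'
python3 - <<'E'
from plan import *
rows([(.5695,.12,.22)],[1],[.206])
snap('top','t1');snap('scene','s1')
for n in('t1','s1'):
    a=cv2.imread(f'pics/{n}.png');a=a[80:240,200:360] if n=='t1' else a[120:300,150:350]
    cv2.imwrite(f'pics/{n}c.png',cv2.resize(a,None,fx=3.3,fy=3.3,interpolation=cv2.INTER_CUBIC))
E
```

```text
time: 3.25
eef_pos: [0.5727, 0.1183, 0.2202]
tcp_rot: [0.995, 0.101, -0.0, 0.0]
contact_force: [0.1, 0.3, 0.0]
opening: 1.001
-2.8 -2.3 0.2 0.000 0.000 -0.003
```

View pics/s1c.png

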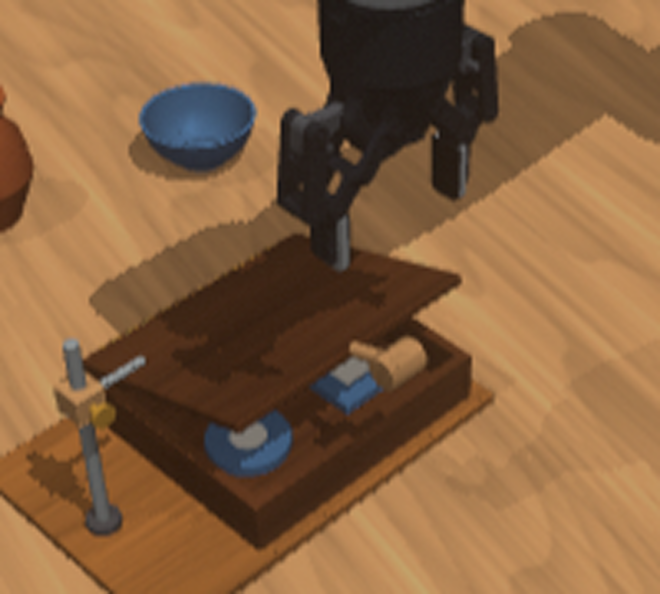

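The scene picture shows the open gripper straddling above the drum (crop 400,362), aligned with the hinge direction. I'll descend and close.

```bash
python3 -m crank '-3 -2 38 0 0 0; 0 0 38 0 0 0; 0 0 37 0 0 0; 0 0 0 0 0 0; 0 0 0 0 0 0'
python3 - <<'E'
from plan import *
snap('top','t2');snap('scene','s2')
a=cv2.imread('pics/t2.png')[100:230,190:340];b=cv2.imread('pics/s2.png')[150:290,190:340]
cv2.imwrite('pics/c2.png',np.hstack([cv2.resize(x,(395,370),interpolation=cv2.INTER_CUBIC) for x in(a,b)]))
E
```

```text
time: 3.98
eef_pos: [0.5706, 0.1191, 0.1091]
tcp_rot: [0.995, 0.101, 0.001, 0.0]
contact_force: [0.7, -0.4, 0.6]
opening: 1.002
```

View pics/c2.png

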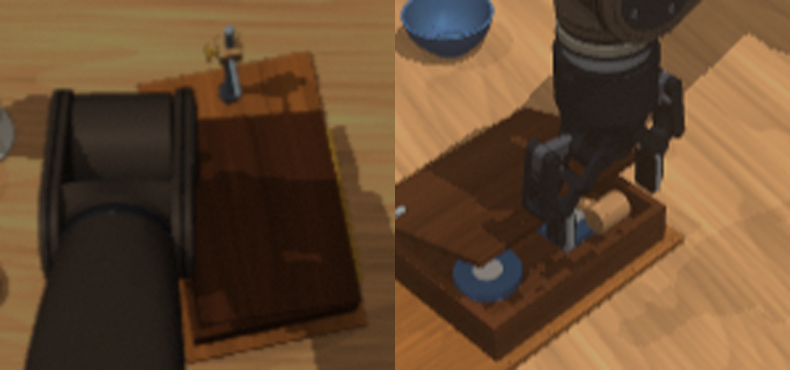

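The fingers stand either side of the drum (right crop 605,212), well above the pieces. Closing.

```bash
python3 -m crank '0 0 1 0 0 0; 0 0 0 0 0 0; 0 0 0 0 0 0; 0 0 0 0 0 0; 0 0 0 0 0 0' -1 45
python3 -m crank '0 0 0 0 0 0; 0 0 0 0 0 0'
python3 - <<'E'
from plan import *
snap('scene','s3')
b=cv2.imread('pics/s3.png')[150:290,190:340]
cv2.imwrite('pics/c3.png',cv2.resize(b,(600,560),interpolation=cv2.INTER_CUBIC))
E
```

```text
time: 4.7
eef_pos: [0.5702, 0.12, 0.1067]
tcp_rot: [0.995, 0.102, 0.001, -0.0]
contact_force: [3.6, 2.1, -0.2]
opening: 0.341
time: 4.95
eef_pos: [0.5702, 0.12, 0.1068]
tcp_rot: [0.995, 0.102, 0.001, -0.0]
contact_force: [4.4, 3.2, 0.6]
opening: 0.345
```

View pics/c3.png

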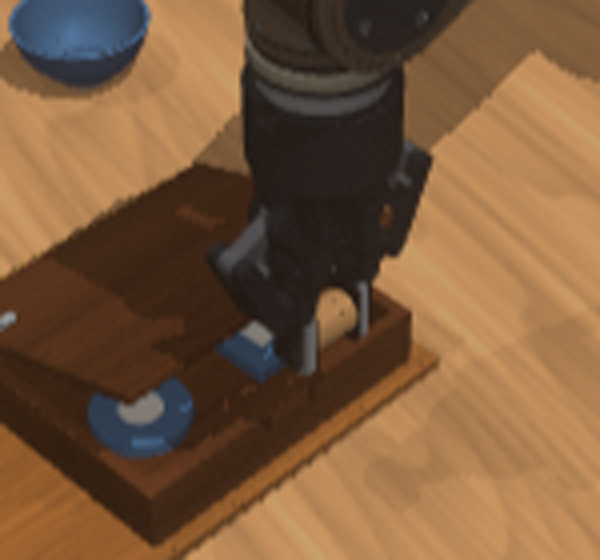

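```bash
python3 - <<'E'
from plan import *
N=16
th=np.linspace(.327,1.5708,N+1);P=np.array([lidp(t,0,.222,.004) for t in th]);d=np.diff(P,axis=0)*1000
for t,r in zip(th[1:],d): print(round(t,2),f'0 {-r[1]:.1f} {-r[2]:.1f} 0 0 0')
print(now()[1].as_matrix().round(3)[:,0])
E
```

```text
0.4 0 6.5 -16.0 0 0 0
0.48 0 7.7 -15.4 0 0 0
0.56 0 8.9 -14.8 0 0 0
0.64 0 10.0 -14.1 0 0 0
0.72 0 11.0 -13.3 0 0 0
0.79 0 12.0 -12.4 0 0 0
0.87 0 13.0 -11.4 0 0 0
0.95 0 13.8 -10.3 0 0 0
1.03 0 14.6 -9.2 0 0 0
1.1 0 15.2 -8.1 0 0 0
1.18 0 15.8 -6.9 0 0 0
1.26 0 16.3 -5.6 0 0 0
1.34 0 16.7 -4.3 0 0 0
1.42 0 17.0 -3.0 0 0 0
1.49 0 17.2 -1.7 0 0 0
1.57 0 17.3 -0.4 0 0 0
[0.979 0.202 0.002]
```

```bash
python3 -m crank '0 6.5 -16 0 0 0; 0 7.7 -15.4 0 0 0; 0 8.9 -14.8 0 0 0; 0 10 -14 0 0 0; 0 11 -13.3 0 0 0'
python3 -m crank '0 12 -12.4 0 0 0; 0 13 -11.4 0 0 0; 0 13.8 -10.3 0 0 0'
python3 - <<'E'
from plan import *
snap('scene','s4')
b=cv2.imread('pics/s4.png')[110:300,130:340]
cv2.imwrite('pics/c4.png',cv2.resize(b,None,fx=3,fy=3,interpolation=cv2.INTER_CUBIC))
E
```

```text
time: 5.62
eef_pos: [0.5795, 0.0771, 0.1792]
tcp_rot: [0.995, 0.101, 0.002, -0.001]
contact_force: [9.2, 2.6, -6.8]
opening: 0.341
time: 6.0
eef_pos: [0.5877, 0.0396, 0.2132]
tcp_rot: [0.995, 0.101, 0.002, -0.002]
contact_force: [10.1, 4.6, -6.2]
opening: 0.344
```

View pics/c4.png

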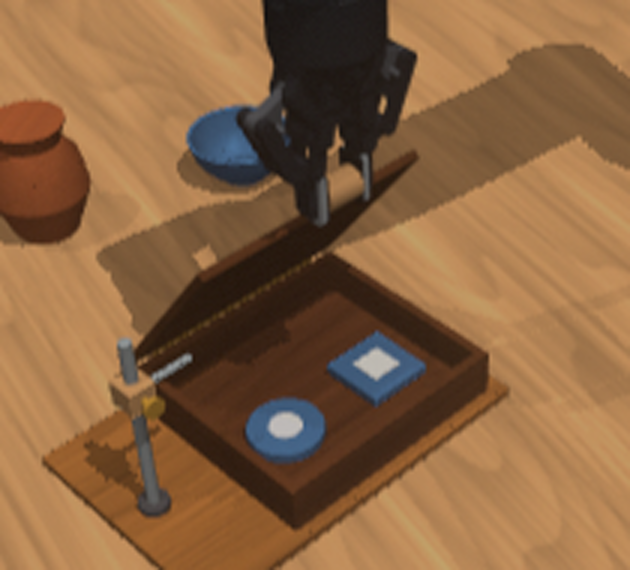

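The cover is following (about 55°) and the drum is held at crop (345,185). Continuing the arc.

```bash
python3 -m crank '1 14.6 -9.2 0 0 0; 1 15.2 -8.1 0 0 0; 0 15.8 -6.9 0 0 0; 0 16.3 -5.6 0 0 0; 0 16.7 -4.3 0 0 0'
python3 -m crank '0 17 -3 0 0 0; 0 17.2 -1.7 0 0 0; 0 17.3 -0.4 0 0 0; 0 0 0 0 0 0; 0 0 0 0 0 0'
python3 - <<'E'
from plan import *
snap('scene','s5');snap('top','t5')
b=cv2.imread('pics/s5.png')[60:300,110:360];c=cv2.imread('pics/t5.png')[80:240,200:360]
cv2.imwrite('pics/c5.png',np.hstack([cv2.resize(x,(395,380),interpolation=cv2.INTER_CUBIC) for x in(b,c)]))
p,R,s=now()
pc=np.array([.5939,.0036]);a=.2064
g=p+R.apply([0,0,-.019]);d=g[:2]-pc;print('grip case y',-np.sin(a)*d[0]+np.cos(a)*d[1],'z',g[2])
y=-np.sin(a)*d[0]+np.cos(a)*d[1]
print('angle',np.arctan2(g[2]-.051,y+.09)-.018, 'r',np.hypot(g[2]-.051,y+.09))
E
```

```text
time: 6.68
eef_pos: [0.6043, -0.0362, 0.2473]
tcp_rot: [0.995, 0.101, 0.0, -0.003]
contact_force: [6.1, 6.4, -2.2]
opening: 0.343
time: 7.3
eef_pos: [0.6157, -0.088, 0.253]
tcp_rot: [0.995, 0.101, 0.002, -0.001]
contact_force: [7.0, 0.5, -0.5]
opening: 0.343
grip case y -0.09406830298721663 z 0.27198288772712953
angle 1.571204283627906 r 0.22102033335740162
```

View pics/c5.png

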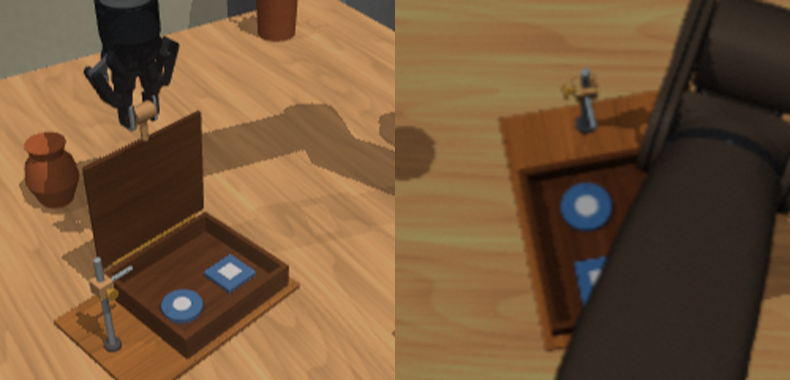

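The cover looks upright, with the drum still held at crop (143,112). Release, rise, and then measure it.

```bash
python3 -m crank '0 0 0 0 0 0; 0 0 0 0 0 0; 0 0 0 0 0 0; 0 0 0 0 0 0' 1
python3 -m crank '0 0 -20 0 0 0; 0 0 -35 0 0 0; 0 -40 -30 0 0 0; 0 -60 0 0 0 0; 0 -60 0 0 0 0'
python3 -m crank '0 -60 0 0 0 0; 0 -60 0 0 0 0; 0 0 0 0 0 0'
python3 - <<'E'
from plan import *
snap('scene','s6');snap('top','t6')
b=cv2.imread('pics/s6.png')[100:310,130:330];c=cv2.imread('pics/t6.png')[80:240,220:380]
cv2.imwrite('pics/s6c.png',cv2.resize(b,None,fx=2.8,fy=2.8,interpolation=cv2.INTER_CUBIC))
cv2.imwrite('pics/t6c.png',cv2.resize(c,None,fx=3.6,fy=3.6,interpolation=cv2.INTER_CUBIC))
cv2.imwrite('pics/t6l.png',cv2.resize(cv2.imread('pics/t6.png')[180:250,140:220],None,fx=7,fy=7,interpolation=cv2.INTER_CUBIC))
E
```

```text
time: 7.9
eef_pos: [0.6142, -0.0885, 0.253]
tcp_rot: [0.995, 0.101, -0.0, -0.0]
contact_force: [-0.5, 0.1, 0.8]
opening: 0.999
time: 8.52
eef_pos: [0.5823, 0.0694, 0.341]
tcp_rot: [0.995, 0.101, 0.002, 0.0]
contact_force: [0.0, 0.6, 0.1]
opening: 0.996
time: 8.9
eef_pos: [0.5571, 0.1894, 0.3403]
tcp_rot: [0.995, 0.104, 0.001, -0.0]
contact_force: [0.0, -0.4, -0.4]
opening: 0.999
```

View pics/s6c.png

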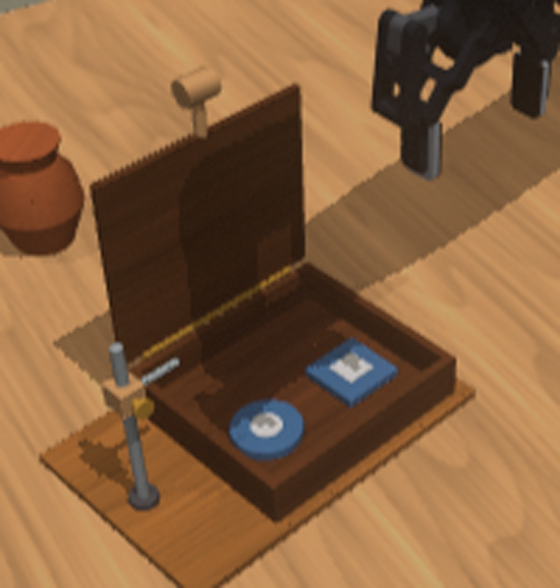

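View pics/t6c.png

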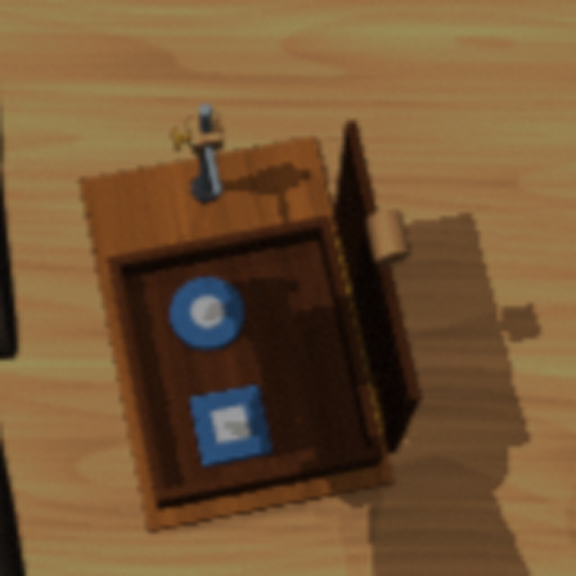

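View pics/t6l.png

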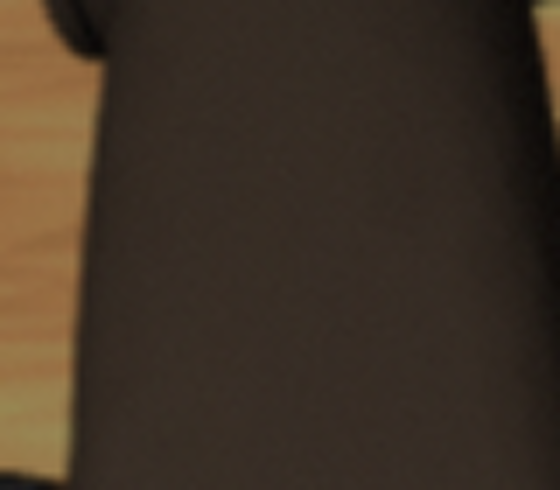

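```bash
python3 - <<'E'
from plan import *
t=lambda a,b:(220+a/3.6,80+b/3.6); s=lambda a,b:(130+a/2.8,100+b/2.8)
top=[((.185,.1,.01),t(81,180)),((.185,-.1,.01),t(319,139)),((-.115,.1,.01),t(150,530)),((-.115,-.1,.01),t(391,482)),((.1,.09,.05),t(110,262)),((-.1,.09,.05),t(157,506))]
sc=[((.185,-.1,.01),s(42,458)),((-.115,.1,.01),s(474,393)),((.1,.09,.05),s(275,490)),((-.1,.09,.05),s(455,360))]
def pts(p):
    th=p[3]; ptr=[p[4],0,p[5]]; disc=[p[6],p[7],.028]
    LT=[lidp(th,.1,.18,.004),lidp(th,-.1,.18,.004),lidp(th,0,.23,.004),ptr,disc]
    LS=[lidp(th,.1,.18,.004),lidp(th,-.1,.18,.004),lidp(th,0,.222,.004),ptr,disc]
    return case2w(p,np.r_[[q for q,_ in top],LT]),case2w(p,np.r_[[q for q,_ in sc],LS])
oT=np.array([o for _,o in top]+[t(351,122),t(418,397),t(388,236),t(217,193),t(207,313)])
oS=np.array([o for _,o in sc]+[s(95,187),s(298,87),s(196,88),s(178,362),s(266,427)])
def f(p):
    a,b=pts(p); return np.r_[(proj('top',a)-oT+p[8:10]).ravel(),(proj('scene',b)-oS+p[10:12]).ravel(),p[8:12]*1.]
r=least_squares(f,[.594,.0036,.206,1.57,.107,.12,.05,0,0,0,0,0],loss='soft_l1');p=r.x
cov=np.linalg.inv(r.jac.T@r.jac)*(2*r.cost/(len(r.fun)-12))
print(np.round(p,4));print(np.round(np.sqrt(np.diag(cov)),4));print(np.round(r.fun.reshape(-1,2),1).tolist())
print('disc w',case2w(p,[p[6],p[7],.028]),'ptr w',case2w(p,[p[4],0,p[5]]))
for c,px,cal_ in(('top',t(207,313),0),('scene',s(266,427),0)): print(c,atz(c,px,.028))
E
```

```text
[0.5937 0.0053 0.2166 1.5476 0.108  0.1257 0.0479 0.02   0.7696 0.1946
 0.0946 1.0194]
[0.0014 0.0019 0.0039 0.0056 0.0013 0.002  0.0015 0.0015 0.689  0.487
 0.5719 0.5984]
[[-0.5, 0.1], [-0.9, -0.9], [-0.3, 0.8], [1.3, 0.4], [-0.7, -0.9], [-0.2, -0.8], [0.1, 0.3], [-0.3, 1.5], [0.8, -0.2], [0.3, 0.0], [0.1, -0.2], [-1.0, -0.8], [0.8, -1.0], [-0.4, -0.0], [0.6, -0.6], [-0.8, 1.2], [0.1, 0.2], [0.2, 0.3], [-0.1, 0.0], [0.2, -0.0], [0.8, 0.2], [0.1, 1.0]]
disc w [[0.6362706  0.03510771 0.028     ]] ptr w [[0.69926785 0.02852047 0.12573546]]
top [0.63510147 0.03311915 0.028     ]
scene [0.63796872 0.03787379 0.028     ]
```

```bash
python3 - <<'E'
from plan import *
a=cv2.imread('pics/s0.png' if 0 else 'pics/scene0.png')[290:350,310:405]
cv2.imwrite('pics/s0l.png',cv2.resize(a,None,fx=8,fy=8,interpolation=cv2.INTER_CUBIC))
a=cv2.imread('pics/top0.png')[180:250,150:205]
cv2.imwrite('pics/t0l2.png',cv2.resize(a,None,fx=8,fy=8,interpolation=cv2.INTER_CUBIC))
E
```

```text
(no output)
```

View pics/s0l.png

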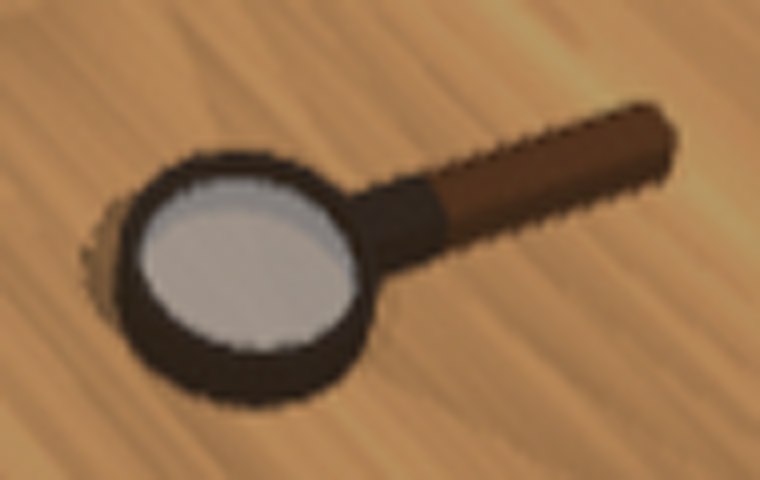

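View pics/t0l2.png

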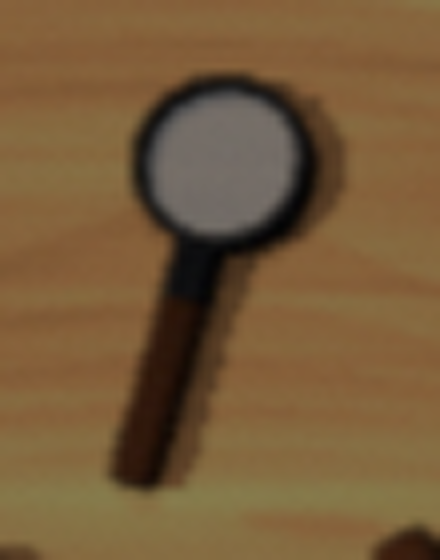

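```bash
python3 - <<'E'
from plan import *
L=[atz('scene',(340.9,325.0),.01),atz('top',(177.8,200.4),.012)]
H=[atz('scene',(310+662/8,290+150/8),.01),atz('top',(150+137/8,180+485/8),.012)]
for l,h in zip(L,H): print(l,h,np.linalg.norm((l-h)[:2]),'yaw',np.arctan2(*(l-h)[1::-1]))
l=(L[0]+L[1])/2;h=(H[0]+H[1])/2;yaw=np.arctan2(*(l-h)[1::-1]);u=np.array([np.cos(yaw),np.sin(yaw)])
g=l[:2]-.045*u;print('lens',l,'yaw',yaw,'grip',g)
rows([(*g,.2),],[6],[yaw+np.pi/2])
E
```

```text
[0.53565838 0.32084507 0.01      ] [0.42234826 0.34840429 0.01      ] 0.11661343662902908 yaw -0.23858682417705243
[0.53505218 0.31716638 0.012     ] [0.41879512 0.34010709 0.012     ] 0.11849886454503583 yaw -0.1948244536435199
lens [0.53535528 0.31900573 0.011     ] yaw -0.21653013987284123 grip [0.49140608 0.32867362]
-6.1 -25.5 23.2 0.000 -0.000 -0.192; -1.1 -26.2 23.2 0.000 -0.000 -0.192; 3.9 -25.9 23.3 0.000 -0.000 -0.192; 8.8 -24.7 23.3 0.000 -0.000 -0.192; 13.3 -22.6 23.3 0.000 -0.000 -0.192
17.4 -19.6 23.3 0.000 -0.000 -0.192
```

```bash
python3 - <<'E'
from plan import *
rows([(.4914,.3287,.15),],[7],[1.354])
E
```

```text
-5.2 -21.9 27.1 0.000 -0.000 -0.164; -1.6 -22.4 27.1 0.000 -0.000 -0.164; 2.1 -22.4 27.1 0.000 -0.000 -0.164; 5.7 -21.7 27.1 0.000 -0.000 -0.164; 9.2 -20.5 27.1 0.000 -0.000 -0.164
12.5 -18.7 27.1 0.000 -0.000 -0.164; 15.4 -16.4 27.1 0.000 -0.000 -0.164
```

```bash
python3 -m crank '-5 -22 27 0 0 -0.164; -1.6 -22.4 27 0 0 -0.164; 2 -22.4 27 0 0 -0.164; 6 -22 27 0 0 -0.164; 9 -20.5 27 0 0 -0.164'
python3 -m crank '12.5 -18.5 27 0 0 -0.164; 15.5 -16.5 27 0 0 -0.164; 0 0 0 0 0 0; 0 0 0 0 0 0'
python3 - <<'E'
from plan import *
rows([(.4914,.3287,.012)],[4],[1.354])
snap('scene','s7')
b=cv2.imread('pics/s7.png')[150:370,250:460]
cv2.imwrite('pics/s7c.png',cv2.resize(b,None,fx=2.7,fy=2.7,interpolation=cv2.INTER_CUBIC))
E
```

```text
time: 9.62
eef_pos: [0.5114, 0.2868, 0.2031]
tcp_rot: [0.871, 0.491, 0.0, 0.0]
contact_force: [0.0, -0.3, -0.4]
opening: 1.004
time: 10.12
eef_pos: [0.4932, 0.3278, 0.1504]
tcp_rot: [0.781, 0.624, 0.001, 0.0]
contact_force: [-0.3, -0.1, -0.0]
opening: 0.994
0.1 -0.6 34.6 0.000 -0.000 -0.002; 0.1 -0.5 34.6 0.000 -0.000 -0.002; 0.1 -0.5 34.6 0.000 -0.000 -0.002; 0.1 -0.5 34.6 0.000 -0.000 -0.002
```

View pics/s7c.png

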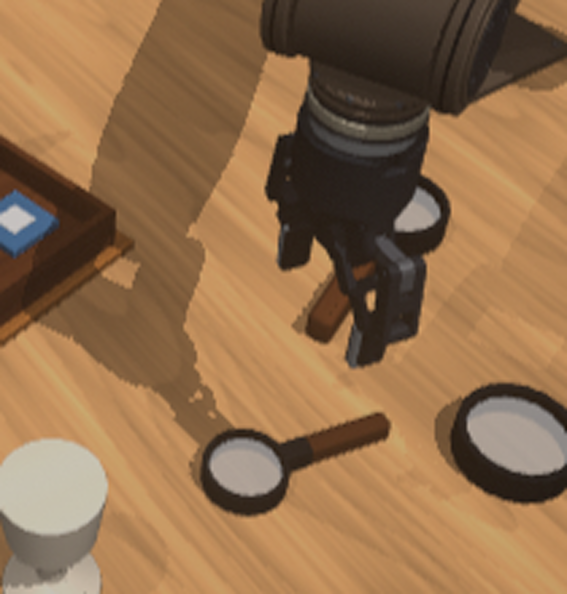

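The open gripper is above the small loupe's handle, which sits at crop (345,437) with its lens at (245,470). The larger loupes are clear. Descending.

```bash
python3 -m crank '0 -2 35 0 0 0; 0 0 35 0 0 0; 0 0 35 0 0 0; 0 0 25 0 0 0; 0 0 0 0 0 0' 0.2
python3 -m crank '0 0 14 0 0 0; 0 0 0 0 0 0; 0 0 0 0 0 0'
python3 - <<'E'
from plan import *
print(now()[0])
snap('scene','s8')
b=cv2.imread('pics/s8.png')[220:370,300:450]
cv2.imwrite('pics/s8c.png',cv2.resize(b,None,fx=3.8,fy=3.8,interpolation=cv2.INTER_CUBIC))
E
```

```text
time: 10.8
eef_pos: [0.4896, 0.328, 0.0183]
tcp_rot: [0.781, 0.624, -0.001, -0.0]
contact_force: [-0.1, -0.0, -0.6]
opening: 0.598
time: 11.18
eef_pos: [0.4903, 0.3294, 0.006]
tcp_rot: [0.78, 0.625, 0.001, 0.0]
contact_force: [0.3, -0.6, -0.3]
opening: 0.604
[0.49027307 0.32943306 0.00597223]
```

View pics/s8c.png

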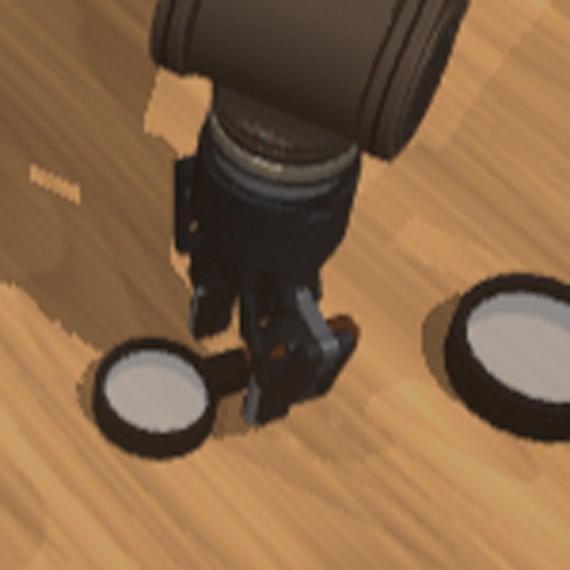

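The fingers straddle the handle just behind the lens (lens at crop 155,398). Closing.

```bash
python3 -m crank '0 0 0 0 0 0; 0 0 0 0 0 0; 0 0 0 0 0 0; 0 0 0 0 0 0; 0 0 0 0 0 0' -1 70
python3 -m crank '0 0 0 0 0 0; 0 0 -20 0 0 0; 0 0 -30 0 0 0; 0 0 -30 0 0 0; 0 0 0 0 0 0'
python3 - <<'E'
from plan import *
snap('scene','s9')
b=cv2.imread('pics/s9.png')[190:350,290:450]
cv2.imwrite('pics/s9c.png',cv2.resize(b,None,fx=3.6,fy=3.6,interpolation=cv2.INTER_CUBIC))
E
```

```text
time: 11.85
eef_pos: [0.4901, 0.3294, 0.0057]
tcp_rot: [0.78, 0.625, 0.0, 0.0]
contact_force: [-1.0, 1.4, 3.3]
opening: 0.161
time: 12.48
eef_pos: [0.4915, 0.33, 0.0883]
tcp_rot: [0.78, 0.625, 0.003, 0.001]
contact_force: [0.3, -0.2, -1.1]
opening: 0.16
```

View pics/s9c.png

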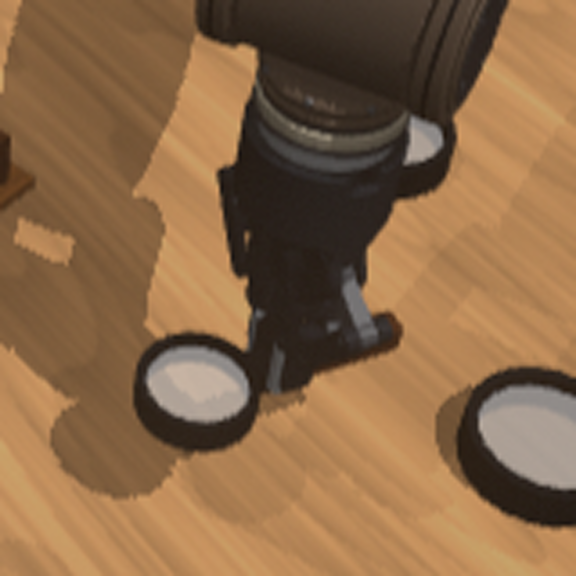

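```bash
python3 - <<'E'
from plan import *
rows([(.50,.31,.2),(.604,.068,.2)],[2,7],[None,.7708])
E
```

```text
-8.3 7.0 -56.9 0.000 0.000 0.000; -8.3 7.0 -56.9 0.000 0.000 0.000; -30.5 22.0 0.0 0.000 -0.000 0.083; -28.6 24.5 0.0 0.000 -0.000 0.083; -26.4 26.8 0.0 0.000 -0.000 0.083
-24.1 28.9 0.0 0.000 -0.000 0.083; -21.7 30.8 0.0 0.000 -0.000 0.083; -19.0 32.5 0.0 0.000 -0.000 0.083; -16.3 33.9 0.0 0.000 -0.000 0.083
```

```bash
python3 -m crank '-8 7 -40 0 0 0; -8 7 -40 0 0 0; 0 0 -33 0 0 0; -30 22 0 0 0 0.083; -28 24 0 0 0 0.083'
python3 -m crank '-26 27 0 0 0 0.083; -24 29 0 0 0 0.083; -22 31 0 0 0 0.083; -19 32 0 0 0 0.083; -16 34 0 0 0 0.083'
python3 -m crank '0 0 0 0 0 0; 0 0 0 0 0 0'
python3 - <<'E'
from plan import *
rows([(.604,.068,.16)],[2],[.7708])
snap('scene','s10');snap('top','t10')
b=cv2.imread('pics/s10.png')[90:310,130:350];c=cv2.imread('pics/t10.png')[80:240,220:380]
cv2.imwrite('pics/c10.png',np.hstack([cv2.resize(x,(398,398),interpolation=cv2.INTER_CUBIC) for x in(b,c)]))
E
```

```text
time: 13.15
eef_pos: [0.5287, 0.2418, 0.1965]
tcp_rot: [0.83, 0.558, -0.001, -0.0]
contact_force: [1.3, 0.2, -0.9]
opening: 0.168
time: 13.78
eef_pos: [0.6032, 0.069, 0.1955]
tcp_rot: [0.927, 0.374, -0.002, -0.001]
contact_force: [0.1, 0.1, -1.0]
opening: 0.165
time: 14.02
eef_pos: [0.603, 0.0704, 0.1963]
tcp_rot: [0.927, 0.376, -0.001, -0.001]
contact_force: [-0.0, 0.5, -0.8]
opening: 0.166
-0.5 1.3 18.1 -0.001 0.001 -0.000; -0.5 1.2 18.1 -0.001 0.001 -0.000
```

View pics/c10.png

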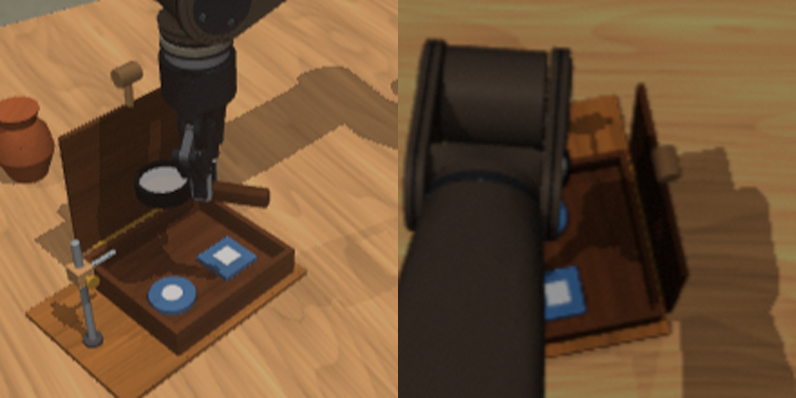

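The loupe is held level-looking, above the disc (left crop 163,183); the top view of it is blocked by the wrist. Descending to about focal height, then checking.

```bash
python3 -m crank '-1 2.5 25 0 0 0; 0 0 25 0 0 0; 0 0 20 0 0 0; 0 0 7 0 0 0; 0 0 0 0 0 0'
python3 -m crank '0 0 0 0 0 0; 0 0 0 0 0 0'
python3 - <<'E'
from plan import *
print(now()[0])
snap('scene','s11')
b=cv2.imread('pics/s11.png')[195:285,160:280]
cv2.imwrite('pics/s11c.png',cv2.resize(b,None,fx=6.5,fy=6.5,interpolation=cv2.INTER_CUBIC))
p,R,_=now();L=p+R.apply([0,.046,-.0043]);print(L)
P=np.array([L,(.6363,.0351,.028),(.6993,.0285,.1257)]);print(proj('scene',P),((proj('scene',P)-[160,195])*6.5).round())
E
```

```text
time: 14.75
eef_pos: [0.6049, 0.0679, 0.1209]
tcp_rot: [0.927, 0.376, -0.0, -0.0]
contact_force: [0.4, -0.2, 0.1]
opening: 0.165
time: 15.0
eef_pos: [0.6058, 0.0676, 0.1223]
tcp_rot: [0.927, 0.376, 0.001, 0.0]
contact_force: [0.3, 0.3, -0.4]
opening: 0.164
[0.60581406 0.06760016 0.12230004]
[0.63767428 0.03456354 0.12646707]
[[221.26635855 218.70452609]
 [225.05724658 251.45851666]
 [193.39700834 228.28695247]] [[398. 154.]
 [423. 367.]
 [217. 216.]]
```

View pics/s11c.png

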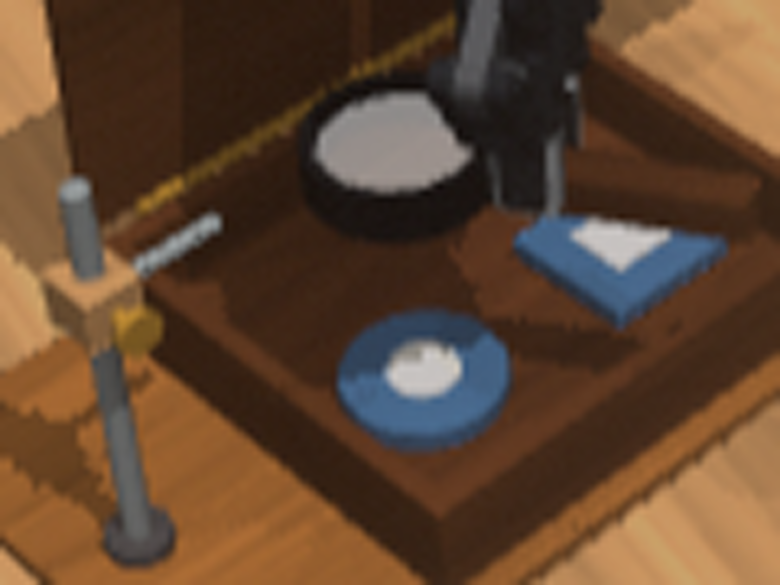

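```bash
python3 - <<'E'
from plan import *
im=cv2.imread('pics/s11.png').astype(int);B,G,Rr=im[...,0],im[...,1],im[...,2]
roi=np.zeros(im.shape[:2],bool);roi[238:268,208:242]=1
m=((B>Rr+12)|((B>110)&(Rr>110)&(abs(B-Rr)<50)))&roi
m=m.astype(np.uint8);c=max(cv2.findContours(m,0,1)[0],key=cv2.contourArea)
e=cv2.fitEllipse(c);print('disc outline ellipse',e, cv2.boundingRect(c))
# predicted outline of solid disc for centre
def outl(cx,cy):
    a=np.linspace(0,2*np.pi,90);P=np.r_[np.c_[cx+.03*np.cos(a),cy+.03*np.sin(a),0*a+.028],np.c_[cx+.03*np.cos(a),cy+.03*np.sin(a),0*a+.018]]
    h=cv2.convexHull(proj('scene',P).astype(np.float32));M=cv2.moments(h);return np.array([M['m10']/M['m00'],M['m01']/M['m00']]),h
M=cv2.moments(m,True);obs=np.array([M['m10']/M['m00'],M['m01']/M['m00']])
bias=np.array([-.3,.46])
for b in(0*bias,bias):
    r=least_squares(lambda q:outl(*q)[0]-(obs-b),[.636,.035],diff_step=1e-3);print('disc xy',r.x,'obs',obs,'area',M['m00'],cv2.contourArea(outl(*r.x)[1]))
s=lambda a,b:np.array([160+a/6.5,195+b/6.5])
for b in(0*bias,bias):
    tp=atz('scene',s(75,187)-b,.17);bs=atz('scene',s(140,527)-b,.012)
    print('post top',tp,'base',bs,'model',case2w([.5937,.0053,.2166],[.155,0,0]))
    for yaw in(.2064,.2166):
      n=np.array([-np.sin(yaw),np.cos(yaw),0])
      for q in(tp,bs):
        o,d=ray('scene',s(216,221)-b);P=o+d*((q-o)@n/(d@n));print('ptr',P.round(4))
E
```

```text
disc outline ellipse ((224.8292694091797, 252.99734497070312), (20.131732940673828, 25.59627914428711), 86.12529754638672) (212, 243, 26, 21)
disc xy [0.63663005 0.03420092] obs [224.85185185 253.03240741] area 432.0 488.4593288350152
disc xy [0.63537563 0.03331143] obs [224.85185185 253.03240741] area 432.0 487.0775616817409
post top [0.74590599 0.03961011 0.17      ] base [0.74405837 0.03425038 0.012     ] model [[0.74507824 0.0386111  0.        ]]
ptr [0.7005 0.0301 0.1255]
ptr [0.6985 0.0247 0.1203]
ptr [0.7003 0.0296 0.125 ]
ptr [0.6983 0.0242 0.1198]
post top [0.74487828 0.03870157 0.17      ] base [0.74296067 0.03340224 0.012     ] model [[0.74507824 0.0386111  0.        ]]
ptr [0.6993 0.0292 0.1255]
ptr [0.6974 0.0239 0.1204]
ptr [0.6991 0.0286 0.125 ]
ptr [0.6972 0.0233 0.1199]
```

```bash
python3 - <<'E'
from plan import *
F=10;o0=np.array([160,215]);im=cv2.imread('pics/s11.png')[215:285,160:235]
base=cv2.resize(im,None,fx=F,fy=F,interpolation=cv2.INTER_CUBIC)
cv2.imwrite('pics/g0.png',base)
im2=cv2.imread('pics/t6.png')[95:150,255:310];cv2.imwrite('pics/g1.png',cv2.resize(im2,None,fx=10,fy=10,interpolation=cv2.INTER_CUBIC))
E
```

```text
(no output)
```

View pics/g0.png

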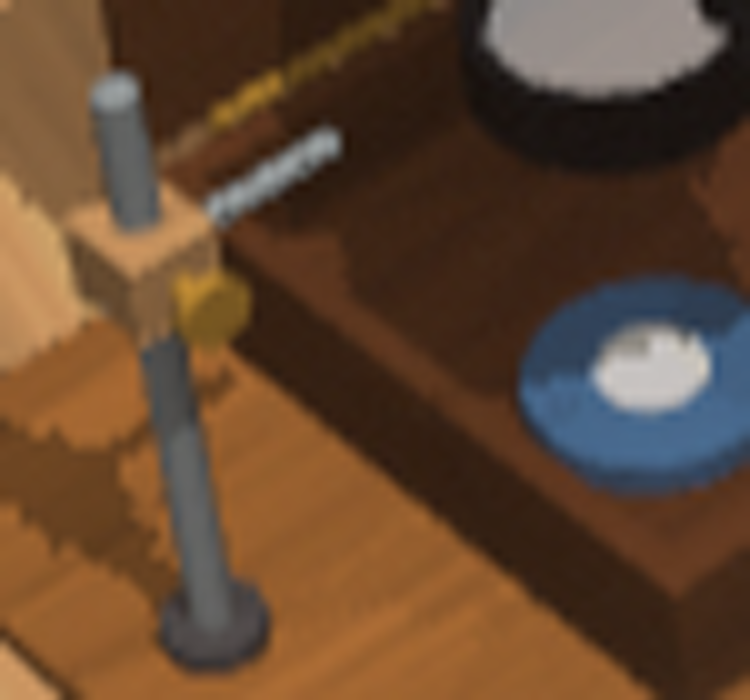

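View pics/g1.png

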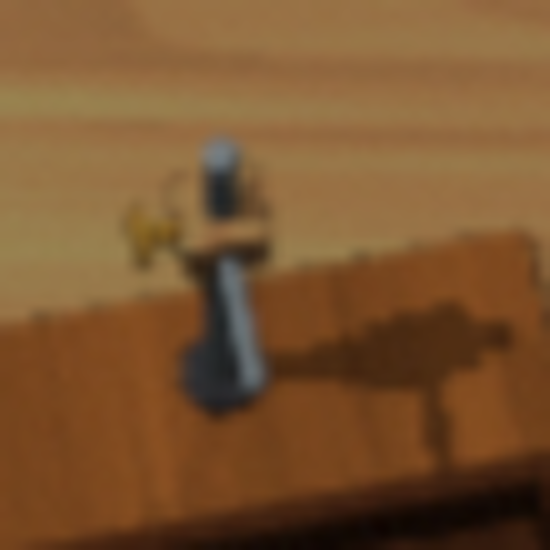

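```bash
python3 - <<'E'
from plan import *
oS=np.array([(171.5,224.0),(181.5,276.8),(193.6,229.2)]);oT=np.array([(277.1,110.2),(277.2,132.2),(280.2,133.5)])
for yaw in(.206,.2166):
 for st in (.5,1.5):
  def f(q):
    x,y,l,z=q[:4];u=np.array([np.cos(yaw),np.sin(yaw)])
    P=np.array([(x,y,.17),(x,y,.014),(x-l*u[0],y-l*u[1],z)])
    return np.r_[(proj('scene',P)+q[4:6]-oS).ravel()/.5,(proj('top',P)+q[6:8]-oT).ravel()/.5,(q[4:6]-[-.3,.46])/.4,q[6:8]/st]
  r=least_squares(f,[.745,.038,.047,.123,0,0,0,0]);s=np.sqrt(np.diag(np.linalg.inv(r.jac.T@r.jac)))
  print(yaw,st,r.x.round(4),'sz',s[3].round(4),r.fun.round(1))
E
```

```text
0.206 0.5 [ 0.745   0.0375  0.0473  0.1239 -0.1405  0.5382  0.2698 -0.2696] sz 0.0015 [-0.3 -0.9  0.   0.7 -0.3 -0.  -0.   0.1 -0.7  0.2  0.2  0.2  0.4  0.2
  0.5 -0.5]
0.206 1.5 [ 0.7448  0.0381  0.0473  0.124  -0.2786  0.4721  0.5308 -0.4171] sz 0.0016 [-0.1 -0.8  0.1  0.8 -0.1  0.   0.1 -0.  -0.6  0.1  0.4  0.1  0.1  0.
  0.4 -0.3]
0.2166 0.5 [ 0.745   0.0377  0.0474  0.1236 -0.1392  0.5211  0.2546 -0.284 ] sz 0.0015 [-0.2 -0.9  0.1  0.7 -0.4 -0.  -0.2  0.1 -0.8  0.2  0.5  0.3  0.4  0.2
  0.5 -0.6]
0.2166 1.5 [ 0.7448  0.0381  0.0474  0.1236 -0.2784  0.4649  0.4955 -0.4449] sz 0.0016 [-0.  -0.8  0.2  0.8 -0.2 -0.  -0.1 -0.1 -0.7  0.   0.6  0.1  0.1  0.
  0.3 -0.3]
```

```bash
python3 - <<'E'
from plan import *
Q=[];Z=[]
for i in range(10):
    im=optics.read_camera('scene');p,R,_=now();Q.append(p+R.apply([0,.046,-.0043]));Z.append(np.r_[p,R.as_matrix()[:,2]])
print('lens',np.mean(Q,0).round(4),np.std(Q,0).round(4),'tcp',np.mean(Z,0).round(4))
cv2.imwrite('pics/s12.png',im[:,:,::-1])
u=R.as_matrix()[:,1];L=np.mean(Q,0);E=L-.119*u
print('handle end pred',proj('scene',[E,E+[0,0,.01],E-[0,0,.01]]).round(1).tolist(),'lens',proj('scene',L))
cv2.imwrite('pics/s12c.png',cv2.resize(cv2.imread('pics/s12.png')[190:260,195:290],None,fx=8,fy=8,interpolation=cv2.INTER_CUBIC))
d=np.array([.6357,.0340,.1238])-L;print('need world mm',d*1000,'tool',R.inv().apply(d)*1000)
E
```

```text
lens [0.6372 0.0346 0.1257] [0.0001 0.     0.0003] tcp [ 6.052e-01  6.760e-02  1.214e-01  4.000e-04 -0.000e+00 -1.000e+00]
handle end pred [[276.8, 227.3], [276.8, 223.7], [276.7, 230.8]] lens [[221.48320924 218.91142262]]
need world mm [-1.53094662 -0.58142146 -1.8808743 ] tool [-1.50380261 -0.64814531  1.88096305]
```

View pics/s12c.png

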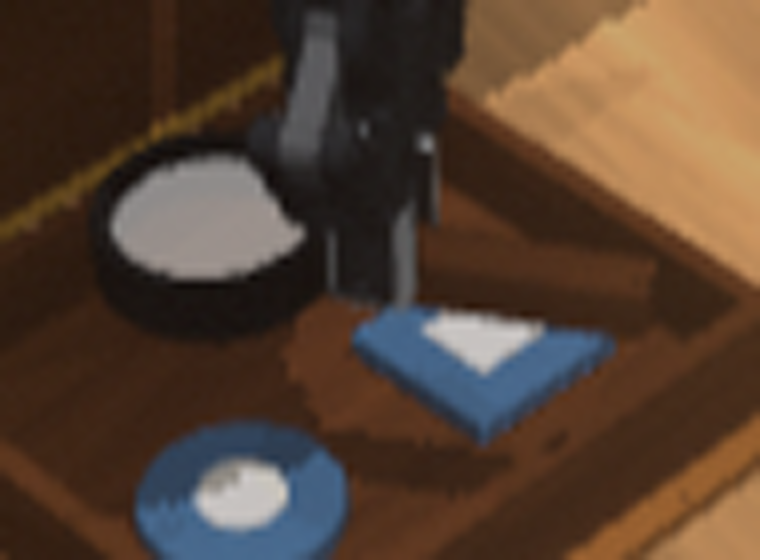

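The rim and the handle (end at crop ~650,290; predicted 654,298) agree with a level loupe. A last trim of about 2 mm:

```bash
python3 -m crank '-1.5 -0.6 1.9 0 0 0; 0 0 0 0 0 0; 0 0 0 0 0 0; 0 0 0 0 0 0; 0 0 0 0 0 0'
python3 - <<'E'
from plan import *
Q=[];F=[]
for i in range(8):
    im=optics.read_camera('scene');p,R,s=now();Q.append(p+R.apply([0,.046,-.0043]));F.append(s['contact_force'])
print('lens',np.mean(Q,0).round(4),'F',np.mean(F,0).round(2),'open',s['opening'],'t',s['time'])
cv2.imwrite('pics/s13.png',im[:,:,::-1]);snap('top','t13')
E
```

```text
time: 16.18
eef_pos: [0.6037, 0.067, 0.1193]
tcp_rot: [0.927, 0.376, 0.0, 0.0]
contact_force: [0.3, -0.3, -1.3]
opening: 0.162
lens [0.6356 0.034  0.1235] F [ 0.1  -0.   -0.83] open 0.16325221318476674 t 16.575
```

View pics/s13.png

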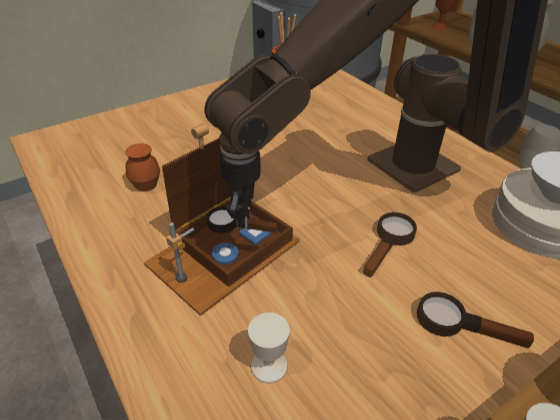

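The picture shows the cover upright (drum at 201,132), the loupe over the disc (lens at 221,219, disc at 225,253), and the goblet and vase in place. The measured force is only the loupe's weight.

```bash
python3 -c "
from plant import ctrl;print(ctrl.sign_off())"
```

```text
the job is handed in; nothing more can be done
None
```

I swung the cover upright by its T-grip and let go. Then I picked up the smallest loupe (rim measured about 62 mm; the others are about 88 and 94 mm) and handed in at about 17 s, still holding it level over the round piece.

**Cover:** The arm's position at release gave an angle of 1.571 rad, while the camera fit gave 1.548 ± 0.006 rad. That is a slight disagreement, and both are close to upright. The last picture shows no visible change since release.

**Loupe position:** From the arm's pose and the grasp, the lens is at (0.6356, 0.0340, 0.1235) m. The target was (0.6357, 0.0340, 0.1238) m, where the height is the pointer's.
- The pointer's height is only good to about ±2 mm; my single-view estimates ran from 0.120 to 0.126 m.
- The two cameras placed the disc about 5 mm apart at first, mostly across the bench, so I settled on a compromise after correcting for the scene camera's offset.
- The wrist hid the lens from the top camera, so only the scene camera confirmed where it sits.

**Level and contact:** The rim and handle end showed where a level loupe should be, to about a pixel. The wrist force was only the loupe's weight, about 0.8 N. No contact with the test pieces or pointer showed up. The goblet and vase look undisturbed. The arm hid the bowl in the last picture; it stood in place in the earlier views, and the arm did not go near it after that.

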